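# Meter a few stirring bars out of the tilting dispenser

### The job

Two identical tilting dispensers stand on the bench; one holds white stirring bars, the other screw caps. On the one with the stirring bars, lift the tray by its rear handle until the first bars slide out, hold it at about that angle while two or three bars drop into the catch pan, then lower the tray gently back to rest and let go. Leave the other bars in the tray, do not touch the bars with the gripper, and leave the dispenser of caps alone.

Things in the scene. Friction and masses are not known exactly. Their poses are not given: they have to be found in the camera images.
- bar_unit_handle (a point): Centre of the handle of the tray with the stirring bars: a level round steel bar 10 mm thick, 65 mm long between two wires, 153 mm above the table at rest, with 35 mm free below it. Axes as the tray: x from mouth to rear, y along the handle, z up; at rest level, turned from the world axes only by the dispenser's yaw (under 15 degrees). The bar may turn between the finger pads.
- bar_unit_mouth (a point): Pivot of that tray: middle of its open front edge (mouth), 85 mm above the table; level hinge axis, parallel to the handle. In the tray's frame the handle is 140 mm behind (+x) and 68 mm above (+z) it, so it swings on a 156 mm radius, up and towards the mouth. Grey tray, 70 mm wide, 120 mm long, walls 30 mm above the pivot, about 0.35 kg; it falls back if let go.
- bar_unit_tray (a joint): Tilt of that tray in rad: 0 at rest, rear raised positive, stop at 0.9. Its floor is humped: front 40 mm (bars 1, 2) slopes 6 degrees down to the mouth, next 20 mm (bar 3) 4 degrees to the rear, last 60 mm (bars 4, 5) 14 degrees to the rear. So bars 1 and 2 slide at nearly the same tilt (14 to 23 degrees, with the friction), bar 3 about 10 degrees on, bars 4 and 5 about 20 degrees on.
- bar_unit_pan (a point): Middle of the floor of that dispenser's catch pan, a grey open box under the mouth, inside 127 x 100 mm and 36 mm deep, floor 12 mm above the table, centre 67 mm in front of the pivot. It is part of the dispenser, which is fixed to the table.
- bar_1: White stirring bar, 8 x 40 x 8 mm, 10 g, number 1 of five from the mouth, lying across the tray; origin in the middle of its underside, its y axis along its length.
- bar_2: White stirring bar, 8 x 40 x 8 mm, 10 g, number 2 of five from the mouth, lying across the tray; origin in the middle of its underside, its y axis along its length.
- bar_3: White stirring bar, 8 x 40 x 8 mm, 10 g, number 3 of five from the mouth, lying across the tray; origin in the middle of its underside, its y axis along its length.
- bar_4: White stirring bar, 8 x 40 x 8 mm, 10 g, number 4 of five from the mouth, lying across the tray; origin in the middle of its underside, its y axis along its length.
- bar_5: White stirring bar, 8 x 40 x 8 mm, 10 g, number 5 of five from the mouth, lying across the tray; origin in the middle of its underside, its y axis along its length.
- cap_unit_tray (a joint): Tilt in rad of the tray of the other, identical dispenser, which holds two screw caps (52 mm across) and is to be left alone; 0 at rest.

How it is judged:
By the outcome, as a careful person would: the job done as asked, in the order asked, and still so for the second after the job is handed in, with the robot touching nothing.
It also fails if it takes over 40 s, if anything falls off the work surface, if the arm or the gripper's body presses on something with over 40 N, if the wrist force passes 120 N, or if a joint passes its speed limit or range.

### The arm

A 7-joint arm with a two-finger parallel gripper is mounted at the origin on the work surface; the furniture and walls round the work are solid. World frame = base frame: x ahead of the robot, y to its left, z up, the work surface at z = 0. Lengths are in m, angles in rad, forces in N, time in s.
With the tool pointing down it reaches from about 0.425 to 1.025 m from the base axis. Payload 9.4 kg.
Tool frame: the origin (TCP) lies midway between the tips of the shut fingers; the grasp point (between the pads) lies 19 mm behind it; z points along the fingers, y is the direction in which the jaws open and shut (so a half turn about z gives the same grasp; the last joint's range is limited). The gripper opens to 85 mm and grips with 20 to 120 N. Pads are 22 mm wide; open, the fingers measure 114 mm over their backs; the gripper's body (76 mm by 85 mm) begins 54 mm behind the grasp point. The pads swing forward as they close: fully open they stand 13 mm farther back than shut.
Start: joints at [1.207, 0.599, -0.003, 1.599, 0.002, 0.943, -0.08], TCP at [0.205, -0.695, 0.231] pointing down, gripper open.
Joint ranges: [-2.57, 2.57], [-0.35, 1.97], [-1.29, 1.29], [0.11, 2.56], [-1.05, 4.19], [0.11, 1.86], [-2.63, 2.63]. Speed limits (rad/s): [2.22, 2.22, 3.01, 3.01, 3.14, 3.14, 3.14].

### API

Orientations are given as [roll, pitch, yaw] about the fixed x, y, z axes, in that order (R = Rz(yaw) Ry(pitch) Rx(roll)).
In Python, from station import status, imaging, ctrl gives the robot as it stands. The module is installed in compiled form; this text tells all that it offers.
- The arm moves only by the tool servo_tool, never from a script. Its argument "rows" is a list of rows, each a list of 3 entries, a list of its own where there are three numbers: the shift along the tool's x, y, z in cm, then the turn, a rotation vector about the tool's x, y, z in degrees, then the gripper command: -1 is fully open, 1 is shut, values between are in proportion. A call has 1 to 20 rows; each row is the pose to reach, as a shift and turn from the pose commanded when the call began, along the tool's axes at that moment; what a row does not reach only later rows make up. A row lasts 1/8 s, in which the tool goes at most 62.5 mm and 10.7 degrees, less where a joint would pass 70% of its speed; a pose out of reach is approached as far as the arm can. A call with a gripper value outside its range is refused whole. The fingers move at their own pace and stop on an object; "newtons" is the grip in N (left out, the last holds). Time passes only in rows, so rows that repeat a pose let the fingers close. It gives the time, the measured TCP pose, the force and the opening at its end, in the units of the state.
- status.observe(): the state, without advancing time (a new reading comes with each control period).
- imaging.get_image(name): name is "side" or "top"; returns (picture, depth): 400x640x3 uint8, blue, green, red; 400x640 float32, m along the optical axis (not along the pixel's ray), 0 where there is no reading.
- imaging.camera_params(name): a dict with "vfov" (degrees; the focal length in pixels is half the picture's height over the tangent of half this angle, whatever the lens; pixels are square), "cx", "cy" (the principal point, pixels), "eye" and "rotation" of the camera in the world. Camera axes: x right, y down, z forward; pixel columns grow to the right and rows downward; lengths in m; the calibration is good to about 2 mm. A picture is of the moment at which its call begins. camera_params takes no time and is no camera call.
- ctrl.sign_off(): hands the job in, once; it reports no verdict.
The state is a dict: "time_s": time; "joints": joint angles; "qvel": joint speeds; "joint_torque": joint torques, N m; "position": TCP position; "tcp_rot": TCP orientation; "contact_force": force on the tool from outside, world axes, zero at the start; "wrist_torque": the same for the moment, N m; "finger_gap": opening from 0.0 (shut) to 1.0 (fully open).
Only numpy, scipy, OpenCV 4.12 (cv2) and the standard library are available. Lean on these libraries where they do the work, as an engineer would, in place of code of your own. Each camera call takes 0.05 s, during which the arm holds its last target.

## Working session

There is one attempt and no reset: what is moved stays moved. The work goes in short steps, Python scripts to look and compute and a tool call to move; the robot and the scene stay as the last step left them, time stands still between calls to the robot, and variables do not carry over. Pictures are saved under pics/ and viewed, and the job is handed in when it is done.

Besides the shell and the picture viewer there is one more tool, called after ">>>" by a JSON object that holds its "method" and its "body", one argument or row to a line. servo_tool: Moves the arm, as the interface text tells. Its arguments: {"type":"object","properties":{"rows":{"type":"array"},"newtons":{"type":"number"}},"required":["rows"]}

```bash
mkdir -p pics
python3 - <<'E'
from station import status, imaging, ctrl
import cv2
print(status.observe())
for n in ("side","top"):
    p,d=imaging.get_image(n); cv2.imwrite(f"pics/{n}0.png",p); print(imaging.camera_params(n));
E
```

```text
{'time_s': 0.0, 'joints': array([ 1.20728915,  0.60012432, -0.00252604,  1.60011533,  0.00179238,
        0.94290259, -0.07981347]), 'qvel': array([ 0.00210998, -0.00023424, -0.00206144, -0.00014177, -0.00061712,
       -0.00021376, -0.00020786]), 'joint_torque': array([-8.16110946e-05, -7.76472473e+01,  1.56480152e+00, -2.58017081e+01,
        1.22613081e-02,  8.85616697e-03,  5.01665977e-05]), 'position': array([ 0.20494103, -0.69494708,  0.23042298]), 'tcp_rot': array([-3.14005201e+00,  1.45613513e-04,  2.86833616e-01]), 'contact_force': array([ 1.82836287, -0.82530876,  0.03993249]), 'wrist_torque': array([-0.00228629, -0.00766632,  0.00914996]), 'finger_gap': 1.0023039089855108}
{'vfov': 53.63243069016994, 'cx': 318.4024303206291, 'cy': 201.9962313107257, 'eye': array([0.00572177, 0.72026963, 0.78948307]), 'rotation': array([-2.25113852, -0.00939839, -2.60707591])}
{'vfov': 50.48825850663022, 'cx': 324.8801561704658, 'cy': 202.48300446210467, 'eye': array([0.37716847, 0.00615252, 1.15899754]), 'rotation': array([-3.08054094, -0.00576625, -1.59004205])}
```

View pics/side0.png

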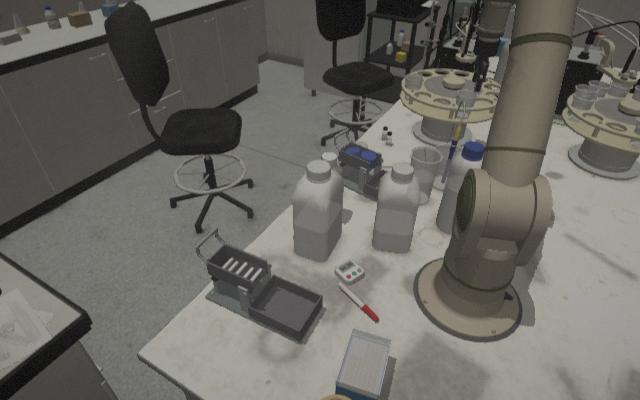

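View pics/top0.png

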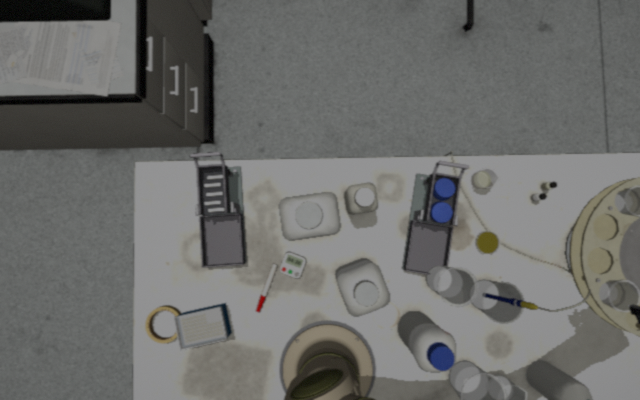

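```bash
cat > h.py <<'E'
from station import status, imaging, ctrl
import cv2, numpy as np
from scipy.spatial.transform import Rotation as R
def cam(n):
    c=imaging.camera_params(n); f=200/np.tan(np.radians(c['vfov']/2))
    return c,f,R.from_euler('xyz',c['rotation']).as_matrix()
def onz(n,u,v,z):
    c,f,M=cam(n); r=M@np.array([(u-c['cx'])/f,(v-c['cy'])/f,1]); e=np.array(c['eye']); return e+r*(z-e[2])/r[2]
def pt(n,u,v,d):
    c,f,M=cam(n); return np.array(c['eye'])+M@np.array([(u-c['cx'])/f,(v-c['cy'])/f,1])*d
def proj(n,P):
    c,f,M=cam(n); q=M.T@(np.array(P)-c['eye']); return q[0]/q[2]*f+c['cx'],q[1]/q[2]*f+c['cy']
def crop(n,p,x0,y0,w,h,s,name):
    cv2.imwrite("pics/"+name,cv2.resize(p[y0:y0+h,x0:x0+w],None,fx=s,fy=s,interpolation=cv2.INTER_CUBIC))
E
python3 - <<'E'
from h import *
p,d=imaging.get_image("top"); np.save("top_d.npy",d); crop("top",p,170,140,100,140,4,"topc.png")
p,d=imaging.get_image("side"); np.save("side_d.npy",d); crop("side",p,185,220,160,130,5,"sidec.png")
E
```

```text
(no output)
```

View pics/topc.png

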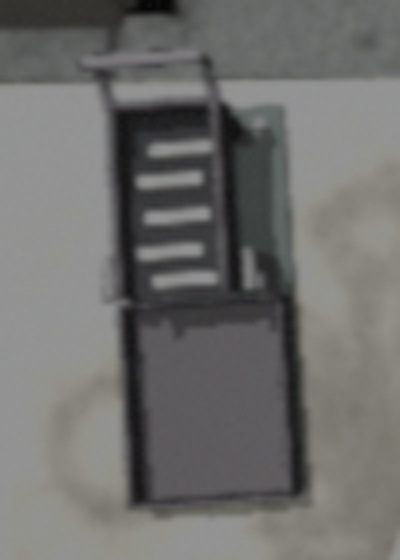

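View pics/sidec.png

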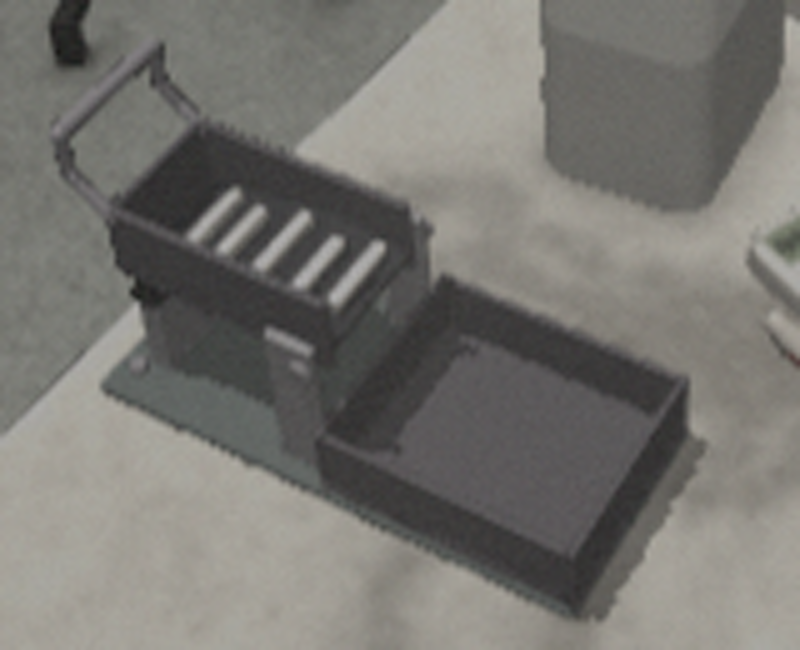

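Run:
```python
from h import *
for u,v in [(82,64),(105,61),(208,57)]: print("top",onz("top",170+u/4,140+v/4,.153))
for u,v in [(57,130),(155,47)]: print("side",onz("side",185+u/5,220+v/5,.153))
# tray rims: z .115 top view
for u,v in [(112,108),(232,108),(118,302),(238,297)]: print("rim",onz("top",170+u/4,140+v/4,.115))
# pan outer rim z .048 corners
for u,v in [(122,305),(292,297),(132,502),(305,497)]: print("pan",onz("top",170+u/4,140+v/4,.048))
for u,v in [(440,280),(688,378),(575,560),(325,440)]: print("pan side",onz("side",185+u/5,220+v/5,.048))
for u,v in [(205,125),(112,210),(330,305),(410,215)]: print("rim side",onz("side",185+u/5,220+v/5,.115))
d=np.load("side_d.npy")
for k in range(0,11):
    u=196.9+(216-196.9)*k/10; v=246+(229.6-246)*k/10
    dd=d[int(round(v)),int(round(u))]; print(pt("side",round(u),round(v),dd))
```

```text
top [0.55577943 0.3178446  0.153     ]
top [0.55733613 0.30413981 0.153     ]
top [0.55862625 0.24272857 0.153     ]
side [0.55496094 0.31707743 0.153     ]
side [0.55461454 0.25323022 0.153     ]
rim [0.53473189 0.31109693 0.115     ]
rim [0.53336747 0.23697863 0.115     ]
rim [0.41464159 0.30754166 0.115     ]
rim [0.4163111  0.23391976 0.115     ]
pan [0.41503552 0.32427652 0.048     ]
pan [0.41815094 0.21326203 0.048     ]
pan [0.28704158 0.3179752  0.048     ]
pan [0.28805156 0.20580071 0.048     ]
pan side [0.41546841 0.22983806 0.048     ]
pan side [0.28348282 0.21840042 0.048     ]
pan side [0.27686336 0.32508988 0.048     ]
pan side [0.40534879 0.33151374 0.048     ]
rim side [0.53003376 0.25421814 0.115     ]
rim side [0.53012922 0.31759359 0.115     ]
rim side [0.41105861 0.31016826 0.115     ]
rim side [0.41245098 0.25011126 0.115     ]
[0.55027697 0.31899263 0.15710939]
[0.55159264 0.31157046 0.15632936]
[0.55121307 0.3060005  0.1549212 ]
[0.55128915 0.29937337 0.15558283]
[0.55382853 0.29075569 0.15339264]
[0.55163621 0.28913553 0.15631806]
[0.55330168 0.28107864 0.15515621]
[0.55342232 0.2748051  0.15312517]
[0.55311077 0.26819061 0.15425965]
[0.55473676 0.25989687 0.15315458]
[0.55572179 0.25265473 0.15008295]
```

Run:
```python
from h import *
d=np.load("side_d.npy"); t=np.load("top_d.npy")
for u,v in [(170,350),(215,320),(245,340),(300,350),(330,330),(400,300),(340,215),(410,330),(430,390),(570,350),(600,250),(630,380),(350,290),(560,200)]:
    dd=np.median(d[v-2:v+3,u-2:u+3]); print(u,v,pt("side",u,v,dd).round(4))
print("top")
for u,v in [(145,170),(145,380),(180,200),(180,280),(270,180),(250,300),(390,170),(330,250),(500,165),(630,158),(510,260),(270,380)]:
    dd=np.median(t[v-2:v+3,u-2:u+3]); print(u,v,pt("top",u,v,dd).round(4))
# pan floor with both, depth
p,_=imaging.get_image("top"); g=cv2.cvtColor(p,cv2.COLOR_BGR2GRAY)
for u in range(140,600,40):
    col=g[140:175,u].astype(int); print(u,140+np.argmax(np.diff(col)))
for v in range(150,400,25):
    print(v,100+np.argmax(np.diff(g[v,100:160].astype(int))))
```

```text
170 350 [0.511  0.4812 0.0006]
215 320 [0.4793 0.3745 0.0007]
245 340 [0.3876 0.3792 0.0006]
300 350 [0.2701 0.3374 0.0015]
330 330 [0.2386 0.2608 0.001 ]
400 300 [0.1332 0.1008 0.0009]
340 215 [ 0.3611 -0.0072  0.0919]
410 330 [0.083  0.1671 0.0007]
430 390 [1.000e-04 2.765e-01 6.000e-04]
570 350 [-0.2345  0.0348  0.0013]
600 250 [-0.2812 -0.3447  0.0021]
630 380 [-0.3465  0.0452  0.0006]
350 290 [0.2469 0.1469 0.0149]
560 200 [-1.637e-01 -5.364e-01 -1.000e-04]
top
145 170 [5.464e-01 4.897e-01 3.000e-04]
145 380 [-1.660e-02  4.862e-01 -2.000e-04]
180 200 [ 4.622e-01  3.940e-01 -3.000e-04]
180 280 [ 0.2453  0.394  -0.0014]
270 180 [ 0.5126  0.1476 -0.0006]
250 300 [1.883e-01 2.051e-01 1.000e-04]
390 170 [ 0.534  -0.1827  0.0007]
330 250 [ 3.182e-01 -1.330e-02  1.000e-04]
500 165 [ 5.423e-01 -4.868e-01  3.000e-04]
630 158 [ 0.5554 -0.849  -0.001 ]
510 260 [ 0.2815 -0.503  -0.0009]
270 380 [-0.0237  0.1536 -0.0003]
140 147
180 160
220 173
260 159
300 158
340 157
380 156
420 156
460 155
500 155
540 154
580 153
150 127
175 134
200 133
225 133
250 133
275 133
300 133
325 152
350 132
375 132
```

Run:
```python
from h import *
for n in("top","side"):
    p,d=imaging.get_image(n); h=cv2.cvtColor(p,cv2.COLOR_BGR2HSV)
    m=cv2.inRange(h,(0,140,60),(8,255,255))|cv2.inRange(h,(172,140,60),(180,255,255))
    k,l,s,c=cv2.connectedComponentsWithStats(m)
    for i in range(1,k):
        if s[i,4]>15: u,v=c[i]; print(n,s[i],c[i],onz(n,u,v,.006), pt(n,u,v,d[int(v),int(u)]))
    if n=='top':
        x=p[150:280,180:260]
        print([ (u,int(x[100,u].mean())) for u in range(0,80,2)])
```

```text
top [257 296   8  16  58] [260.36206897 302.87931034] [0.18104452 0.17636173 0.006     ] [0.1827689 0.1748652 0.0161375]
[(0, 141), (2, 135), (4, 132), (6, 131), (8, 139), (10, 143), (12, 143), (14, 144), (16, 145), (18, 145), (20, 125), (22, 64), (24, 28), (26, 60), (28, 90), (30, 92), (32, 92), (34, 91), (36, 92), (38, 93), (40, 91), (42, 92), (44, 94), (46, 95), (48, 94), (50, 95), (52, 93), (54, 92), (56, 93), (58, 94), (60, 88), (62, 65), (64, 33), (66, 82), (68, 122), (70, 124), (72, 122), (74, 122), (76, 123), (78, 124)]
side [362 305  16  16  88] [369.5        312.40909091] [0.18065203 0.17518315 0.006     ] [0.17927942 0.17946026 0.01214773]
```

Run:
```python
from h import *
t=np.load("top_d.npy"); c,f,M=cam("top")
v,u=np.mgrid[0:400,0:640]; P=np.stack([(u-c['cx'])/f*t,(v-c['cy'])/f*t,t],-1)@M.T+c['eye']
P[t==0]=np.nan; Z=P[...,2]; X=P[...,0];Y=P[...,1]
for y in np.arange(-.8,.5,.1):
    print(round(y,1),[ (round(x,1), round(float(np.nanmax(np.where((abs(X-x-.05)<.05)&(abs(Y-y-.05)<.05),Z,-9))),2)) for x in np.arange(.0,.8,.1)])
s=status.observe()
Rt=R.from_euler('xyz',s['tcp_rot'])
tgt=R.from_euler('xyz',[np.pi,0,np.radians(92.5)])
print("rotvec deg",np.degrees((Rt.inv()*tgt).as_rotvec()))
for q in [(.205,-.695,.42),(.52,-.2,.42),(.556,.284,.40)]: print((Rt.inv().apply(np.array(q)-s['position'])*100).round(2))
```

```text
-0.8 [(np.float64(0.0), 0.01), (np.float64(0.1), 0.2), (np.float64(0.2), 0.2), (np.float64(0.3), 0.2), (np.float64(0.4), 0.22), (np.float64(0.5), 0.01), (np.float64(0.6), -9.0), (np.float64(0.7), -0.88)]
-0.7 [(np.float64(0.0), 0.01), (np.float64(0.1), 0.31), (np.float64(0.2), 0.29), (np.float64(0.3), 0.24), (np.float64(0.4), 0.24), (np.float64(0.5), 0.01), (np.float64(0.6), -9.0), (np.float64(0.7), -0.88)]
-0.6 [(np.float64(0.0), 0.19), (np.float64(0.1), 0.25), (np.float64(0.2), 0.26), (np.float64(0.3), 0.2), (np.float64(0.4), 0.06), (np.float64(0.5), 0.01), (np.float64(0.6), -9.0), (np.float64(0.7), -0.88)]
-0.5 [(np.float64(0.0), 0.15), (np.float64(0.1), 0.24), (np.float64(0.2), 0.14), (np.float64(0.3), 0.02), (np.float64(0.4), 0.06), (np.float64(0.5), 0.06), (np.float64(0.6), -9.0), (np.float64(0.7), -0.88)]
-0.4 [(np.float64(0.0), 0.15), (np.float64(0.1), 0.17), (np.float64(0.2), 0.17), (np.float64(0.3), 0.12), (np.float64(0.4), 0.12), (np.float64(0.5), 0.16), (np.float64(0.6), -9.0), (np.float64(0.7), -0.88)]
-0.3 [(np.float64(0.0), 0.28), (np.float64(0.1), 0.28), (np.float64(0
[... 1011 characters left out ...]
 0.08), (np.float64(0.2), 0.05), (np.float64(0.3), 0.05), (np.float64(0.4), 0.12), (np.float64(0.5), 0.16), (np.float64(0.6), -9.0), (np.float64(0.7), -0.88)]
0.3 [(np.float64(0.0), 0.08), (np.float64(0.1), 0.08), (np.float64(0.2), 0.05), (np.float64(0.3), 0.05), (np.float64(0.4), 0.12), (np.float64(0.5), 0.16), (np.float64(0.6), -9.0), (np.float64(0.7), -0.88)]
0.4 [(np.float64(0.0), 0.03), (np.float64(0.1), 0.03), (np.float64(0.2), 0.01), (np.float64(0.3), 0.01), (np.float64(0.4), 0.01), (np.float64(0.5), 0.01), (np.float64(0.6), -9.0), (np.float64(0.7), -0.88)]
rotvec deg [-1.77757119e-02 -1.06290097e-02 -7.60670197e+01]
[  0.    -0.04 -18.89]
[ 44.22 -38.6  -18.88]
[ 61.36 -84.01 -16.87]
```

>>> {"method": "servo_tool", "body": {
  "rows": [
    [[0,0,-10],[0,0,0],-0.2],
    [[0,0,-19],[0,0,0],-0.2],
    [[0,0,-19],[0,0,0],-0.2],
    [[0,0,-19],[0,0,0],-0.2],
    [[44,-38.6,-19],[0,0,-36],-0.2],
    [[44,-38.6,-19],[0,0,-36],-0.2],
    [[44,-38.6,-19],[0,0,-36],-0.2],
    [[44,-38.6,-19],[0,0,-36],-0.2],
    [[44,-38.6,-19],[0,0,-36],-0.2],
    [[44,-38.6,-19],[0,0,-36],-0.2],
    [[44,-38.6,-19],[0,0,-36],-0.2],
    [[44,-38.6,-19],[0,0,-36],-0.2],
    [[44,-38.6,-19],[0,0,-36],-0.2],
    [[44,-38.6,-19],[0,0,-36],-0.2]
  ],
  "newtons": 30
}}

```text
time_s: 2.1
position: [0.5194, -0.1964, 0.4207]
tcp_rot: [-3.141, -0.001, 0.921]
contact_force: [-0.1, -1.5, 0.5]
finger_gap: 0.601
```

>>> {"method": "servo_tool", "body": {
  "rows": [
    [[0,0,0],[0,0,0],-0.2],
    [[0,0,0],[0,0,0],-0.2]
  ]
}}

```text
time_s: 2.35
position: [0.5171, -0.2019, 0.4207]
tcp_rot: [-3.141, 0.001, 0.914]
contact_force: [-0.6, -1.0, -0.0]
finger_gap: 0.597
```

```bash
cat > rel.py <<'E'
from h import *
import sys
def rel(pos,yaw,tilt=0):
    s=status.observe(); Rt=R.from_euler('xyz',s['tcp_rot'])
    tg=R.from_euler('z',yaw,degrees=True)*R.from_euler('y',-tilt,degrees=True)*R.from_euler('xyz',[180,0,90],degrees=True)
    print((Rt.inv().apply(np.array(pos)-s['position'])*100).round(2),np.degrees((Rt.inv()*tg).as_rotvec()).round(2))
E
python3 -c "
from rel import *
rel((.556,.284,.40),2.5);rel((.556,.284,.26),2.5)"
```

```text
[ 40.85 -26.6    2.05] [-6.000e-02  4.000e-02 -4.014e+01]
[ 40.86 -26.59  16.05] [-6.000e-02  4.000e-02 -4.014e+01]
```

>>> {"method": "servo_tool", "body": {
  "rows": [
    [[40.9,-26.6,2],[0,0,-40.1],-0.2],
    [[40.9,-26.6,2],[0,0,-40.1],-0.2],
    [[40.9,-26.6,2],[0,0,-40.1],-0.2],
    [[40.9,-26.6,2],[0,0,-40.1],-0.2],
    [[40.9,-26.6,2],[0,0,-40.1],-0.2],
    [[40.9,-26.6,2],[0,0,-40.1],-0.2],
    [[40.9,-26.6,2],[0,0,-40.1],-0.2],
    [[40.9,-26.6,2],[0,0,-40.1],-0.2],
    [[40.9,-26.6,8],[0,0,-40.1],-0.2],
    [[40.9,-26.6,13],[0,0,-40.1],-0.2],
    [[40.9,-26.6,18],[0,0,-40.1],-0.2],
    [[40.9,-26.6,18],[0,0,-40.1],-0.2],
    [[40.9,-26.6,18],[0,0,-40.1],-0.2]
  ]
}}

```text
time_s: 3.98
position: [0.5576, 0.2854, 0.2429]
tcp_rot: [3.14, -0.001, 1.614]
contact_force: [-0.3, -0.2, 0.5]
finger_gap: 0.599
```

Run:
```python
from h import *
p,d=imaging.get_image("side"); crop("side",p,150,150,200,150,4,"s1.png")
print(status.observe()['position'],status.observe()['tcp_rot'],status.observe()['joints'])
```

```text
[0.55767876 0.28583615 0.24352981] [ 3.13889150e+00 -1.32163378e-03  1.61390568e+00] [-0.16151598  0.52744924 -0.60206273  1.79815919  0.36549367  0.92589318
 -0.87947124]
```

View pics/s1.png

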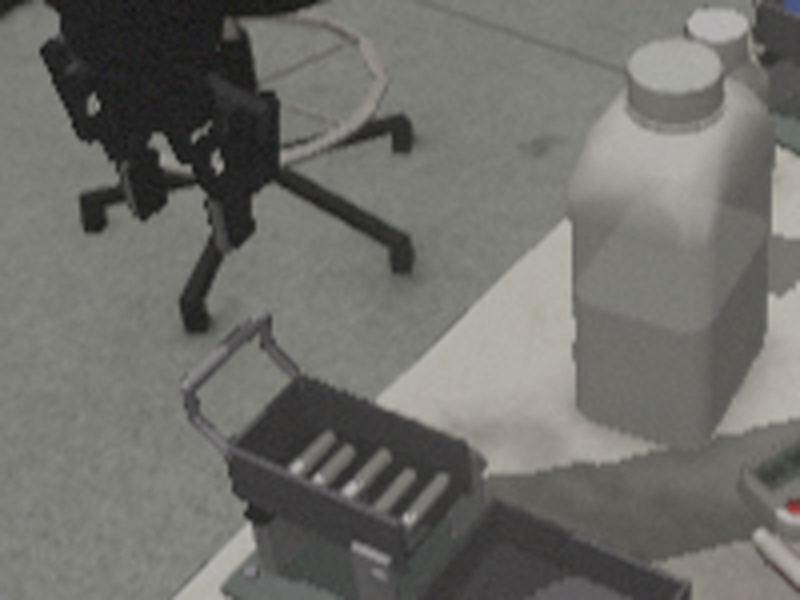

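Run:
```python
from rel import *
print(proj("side",(.5577,.2858,.2435)),proj("side",(.5577,.2858,.256)),proj("side",(.556,.284,.153)))
rel((.556,.284,.134),2.5)
```

```text
(np.float64(198.11216669999146), np.float64(206.86834149758306)) (np.float64(197.045694725234), np.float64(202.35498436747255)) (np.float64(206.38660188704165), np.float64(237.01300911446495))
[-0.19 -0.21 10.95] [ 0.15 -0.08 -0.03]
```

>>> {"method": "servo_tool", "body": {
  "rows": [
    [[-0.2,-0.2,4],[0,0,0],-0.2],
    [[-0.2,-0.2,7],[0,0,0],-0.2],
    [[-0.2,-0.2,9],[0,0,0],-0.2],
    [[-0.2,-0.2,10.2],[0,0,0],-0.2],
    [[-0.2,-0.2,10.9],[0,0,0],-0.2],
    [[-0.2,-0.2,10.9],[0,0,0],-0.2],
    [[-0.2,-0.2,10.9],[0,0,0],-0.2]
  ]
}}

```text
time_s: 4.9
position: [0.5549, 0.2839, 0.1329]
tcp_rot: [3.141, -0.0, 1.615]
contact_force: [0.9, 0.5, -0.7]
finger_gap: 0.592
```

Run:
```python
from h import *
p,d=imaging.get_image("side"); crop("side",p,150,180,160,120,5,"s2.png")
```

```text
(no output)
```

View pics/s2.png

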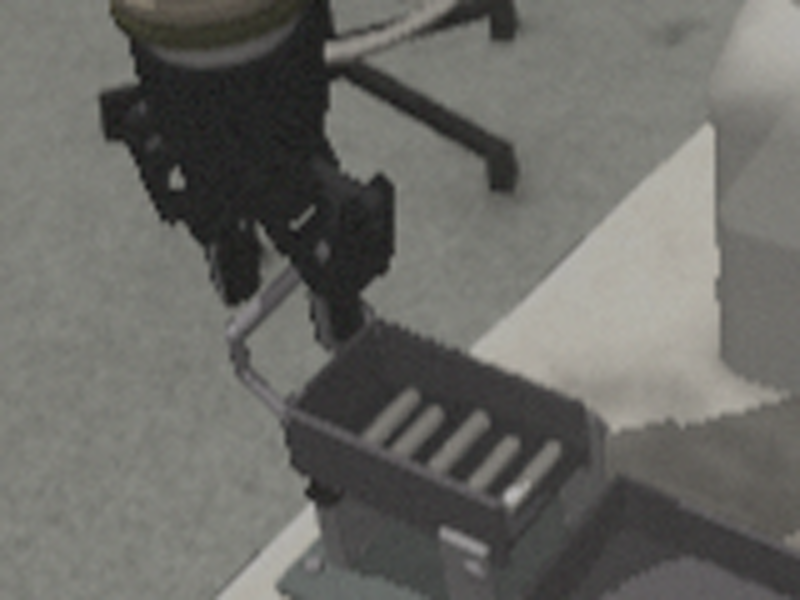

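>>> {"method": "servo_tool", "body": {
  "rows": [
    [[0,0,0],[0,0,0],0.3],
    [[0,0,0],[0,0,0],0.5],
    [[0,0,0],[0,0,0],1],
    [[0,0,0],[0,0,0],1],
    [[0,0,0],[0,0,0],1],
    [[0,0,0],[0,0,0],1]
  ],
  "newtons": 40
}}

```text
time_s: 5.7
position: [0.5572, 0.2838, 0.1331]
tcp_rot: [3.137, -0.001, 1.614]
contact_force: [6.8, -1.0, 0.6]
finger_gap: 0.1
```

Run:
```python
from h import *
s=status.observe();print(s)
p,d=imaging.get_image("side"); crop("side",p,150,180,160,120,5,"s3.png")
```

```text
{'time_s': 5.7, 'joints': array([-0.21754117,  0.6466142 , -0.52455072,  1.89921343,  0.47901318,
        0.71751743, -0.97843825]), 'qvel': array([ 9.04059695e-04,  5.95979716e-04, -4.61200476e-04, -5.95051070e-04,
       -7.48295361e-04, -1.09192453e-04,  3.58569157e-05]), 'joint_torque': array([ -2.10266836, -69.35625315,  -9.47341651, -14.51962799,
        -1.32915169,   1.0578924 ,  -0.09147117]), 'position': array([0.55720817, 0.28380844, 0.13314286]), 'tcp_rot': array([ 3.13716249e+00, -1.39711767e-03,  1.61411698e+00]), 'contact_force': array([ 6.80611558, -0.99185879,  0.61646315]), 'wrist_torque': array([-0.10833948, -1.46301308,  0.03877811]), 'finger_gap': 0.10027685483476616}
```

View pics/s3.png

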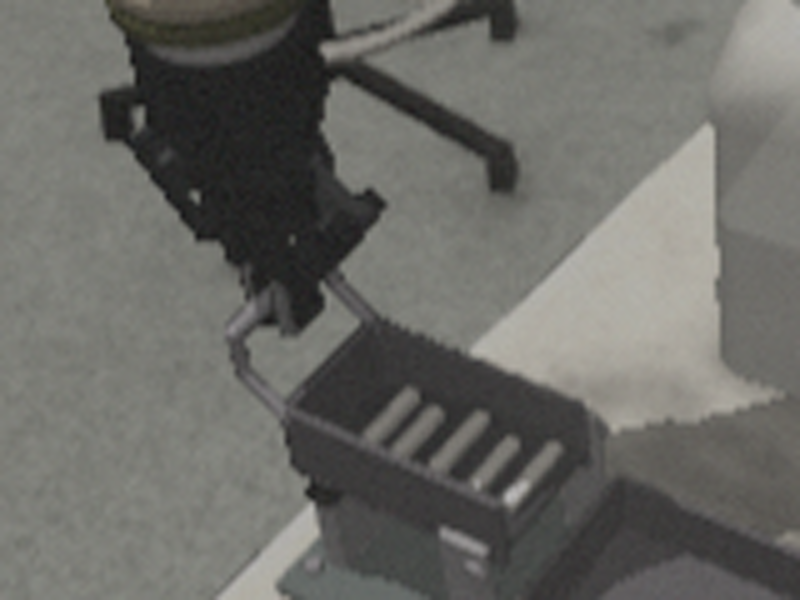

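>>> {"method": "servo_tool", "body": {
  "rows": [
    [[0,0.15,-0.2],[0,0,0],1],
    [[0,0,-0.48],[0,0,0],1],
    [[0,-0.31,-0.96],[0,0,0],1],
    [[0,-0.6,-1.42],[0,0,0],1],
    [[0,-0.88,-1.88],[0,0,0],1],
    [[0,-1.19,-2.33],[0,0,0],1],
    [[0,-1.36,-2.56],[0,0,0],1],
    [[0,-1.36,-2.56],[0,0,0],1]
  ]
}}

```text
time_s: 6.75
position: [0.542, 0.2829, 0.1587]
tcp_rot: [3.139, -0.0, 1.615]
contact_force: [5.8, -0.8, 0.8]
finger_gap: 0.1
```

```bash
cat > look.py <<'E'
from h import *
import sys
s=status.observe();dx=(s['position'][0]-.5574);dz=s['position'][2]-.1331
print(s['time_s'],s['position'].round(4),s['contact_force'].round(1),s['finger_gap'],'tilt',np.degrees(np.arctan2(.068+dz,.14+dx))-25.91,'r',np.hypot(.068+dz,.14+dx))
p,d=imaging.get_image("side"); crop("side",p,170,200,160,120,5,sys.argv[1])
E
python3 look.py s4.png
```

```text
6.75 [0.542  0.2829 0.1587] [ 5.8 -0.8  0.8] 0.09987846550368429 tilt 11.00532898852057 r 0.15582780372864272
```

View pics/s4.png

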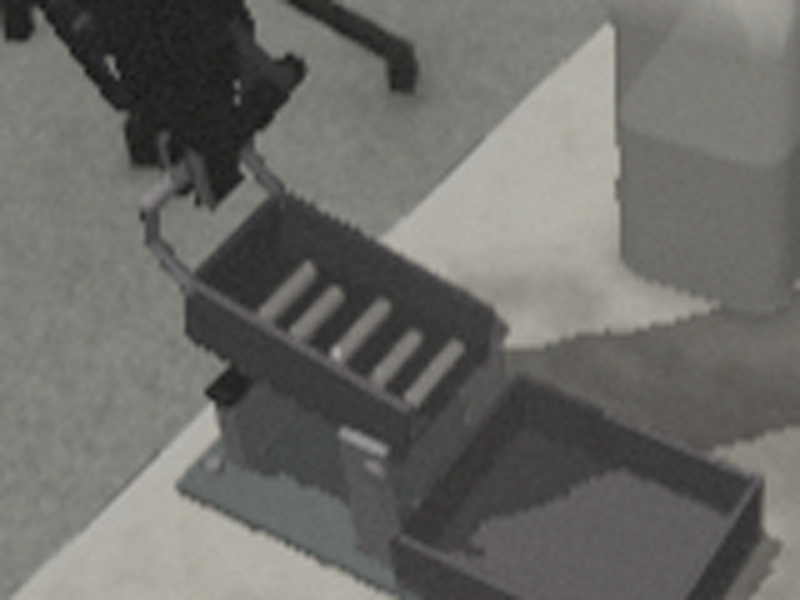

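>>> {"method": "servo_tool", "body": {
  "rows": [
    [[0,-0.17,-0.21],[0,0,0],1],
    [[0,-0.34,-0.42],[0,0,0],1],
    [[0,-0.52,-0.63],[0,0,0],1],
    [[0,-0.52,-0.63],[0,0,0],1],
    [[0,-0.52,-0.63],[0,0,0],1]
  ]
}}

```text
time_s: 7.42
position: [0.5372, 0.2827, 0.165]
tcp_rot: [3.139, -0.001, 1.615]
contact_force: [6.7, -0.9, 0.4]
finger_gap: 0.098
```

```bash
python3 look.py s5.png
```

```text
7.425 [0.5372 0.2827 0.165 ] [ 6.7 -0.9  0.4] 0.09782850922440102 tilt 13.91477531991529 r 0.15597383436310663
```

View pics/s5.png

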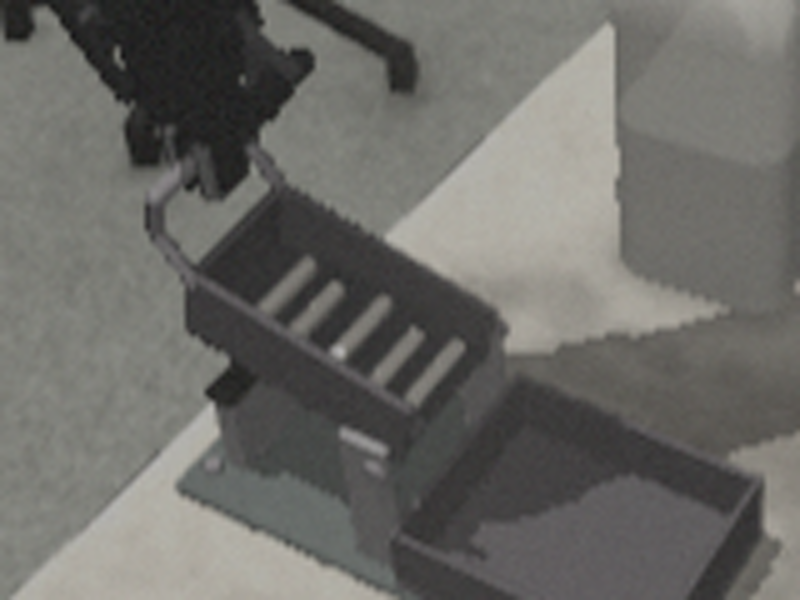

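>>> {"method": "servo_tool", "body": {
  "rows": [
    [[0,-0.09,-0.1],[0,0,0],1],
    [[0,-0.18,-0.2],[0,0,0],1],
    [[0,-0.18,-0.2],[0,0,0],1],
    [[0,-0.18,-0.2],[0,0,0],1]
  ]
}}

```text
time_s: 7.98
position: [0.5355, 0.2826, 0.167]
tcp_rot: [3.139, -0.0, 1.615]
contact_force: [6.5, -0.9, 1.5]
finger_gap: 0.099
```

```bash
python3 look.py s6.png
```

```text
7.975 [0.5355 0.2826 0.167 ] [ 6.5 -0.9  1.5] 0.09921324876477829 tilt 14.874682389789722 r 0.15594631869067957
```

View pics/s6.png

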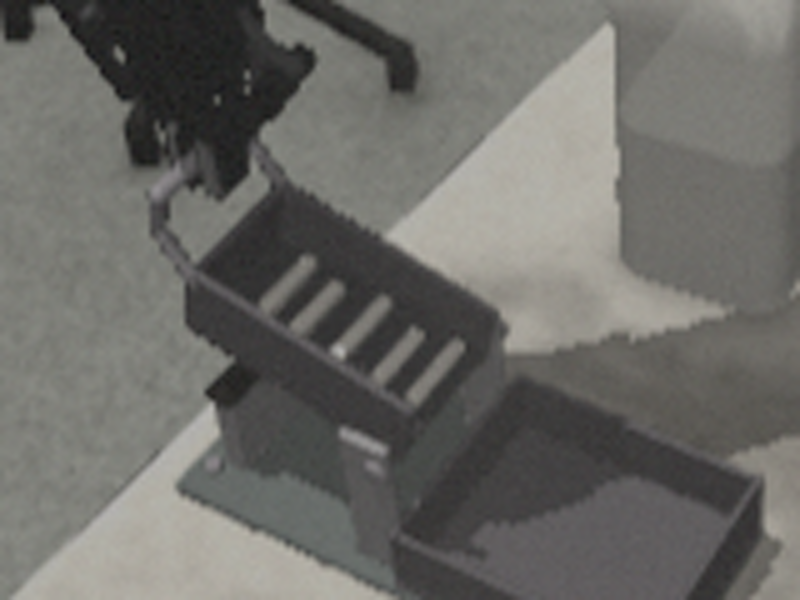

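Still five in the tray at 15°; one more degree.

>>> {"method": "servo_tool", "body": {
  "rows": [
    [[0,-0.09,-0.1],[0,0,0],1],
    [[0,-0.18,-0.2],[0,0,0],1],
    [[0,-0.18,-0.2],[0,0,0],1],
    [[0,-0.18,-0.2],[0,0,0],1]
  ]
}}

```text
time_s: 8.52
position: [0.5338, 0.2825, 0.1691]
tcp_rot: [3.138, -0.001, 1.614]
contact_force: [6.9, -1.5, 1.8]
finger_gap: 0.1
```

```bash
python3 look.py s7.png
```

```text
8.525 [0.5338 0.2825 0.1691] [ 6.9 -1.5  1.8] 0.09993543559219635 tilt 15.871424010358457 r 0.15607211453514389
```

View pics/s7.png

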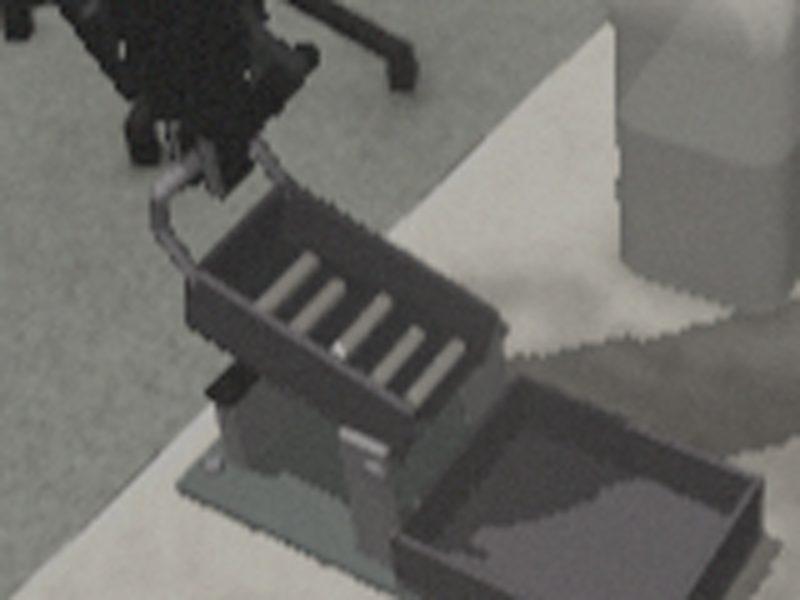

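Still five. Next degree.

>>> {"method": "servo_tool", "body": {
  "rows": [
    [[0,-0.1,-0.1],[0,0,0],1],
    [[0,-0.19,-0.2],[0,0,0],1],
    [[0,-0.19,-0.2],[0,0,0],1],
    [[0,-0.19,-0.2],[0,0,0],1]
  ]
}}

```text
time_s: 9.07
position: [0.532, 0.2824, 0.1711]
tcp_rot: [3.138, -0.001, 1.614]
contact_force: [7.6, -1.8, 2.7]
finger_gap: 0.099
```

```bash
python3 look.py s8.png
```

```text
9.075 [0.532  0.2824 0.1711] [ 7.6 -1.8  2.7] 0.09888870087566082 tilt 16.870106816518767 r 0.15608064932181254
```

View pics/s8.png

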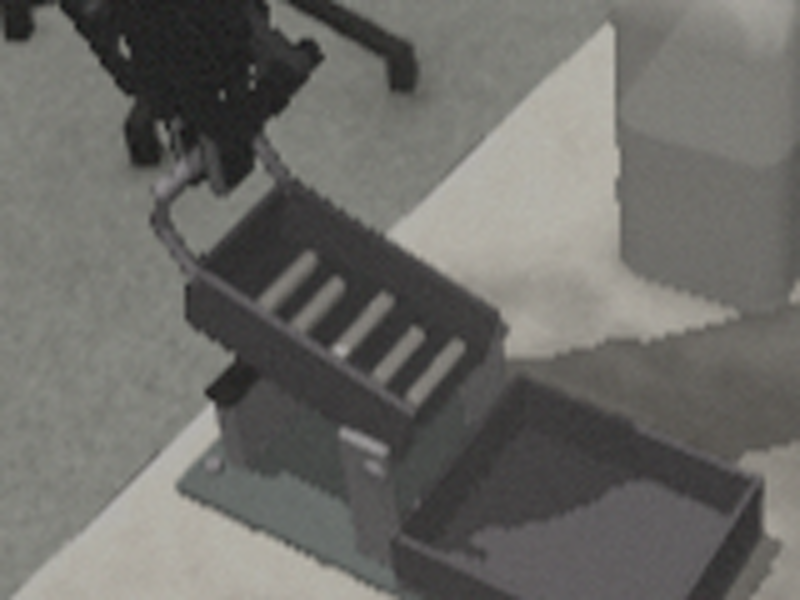

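>>> {"method": "servo_tool", "body": {
  "rows": [
    [[0,-0.1,-0.1],[0,0,0],1],
    [[0,-0.19,-0.2],[0,0,0],1],
    [[0,-0.19,-0.2],[0,0,0],1],
    [[0,-0.19,-0.2],[0,0,0],1]
  ]
}}

```text
time_s: 9.62
position: [0.5301, 0.2823, 0.1731]
tcp_rot: [3.138, -0.001, 1.614]
contact_force: [6.9, -1.4, 3.0]
finger_gap: 0.101
```

```bash
python3 look.py s9.png
```

```text
9.625 [0.5301 0.2823 0.1731] [ 6.9 -1.4  3. ] 0.10118831899291567 tilt 17.868537362075845 r 0.15607107059465924
```

View pics/s9.png

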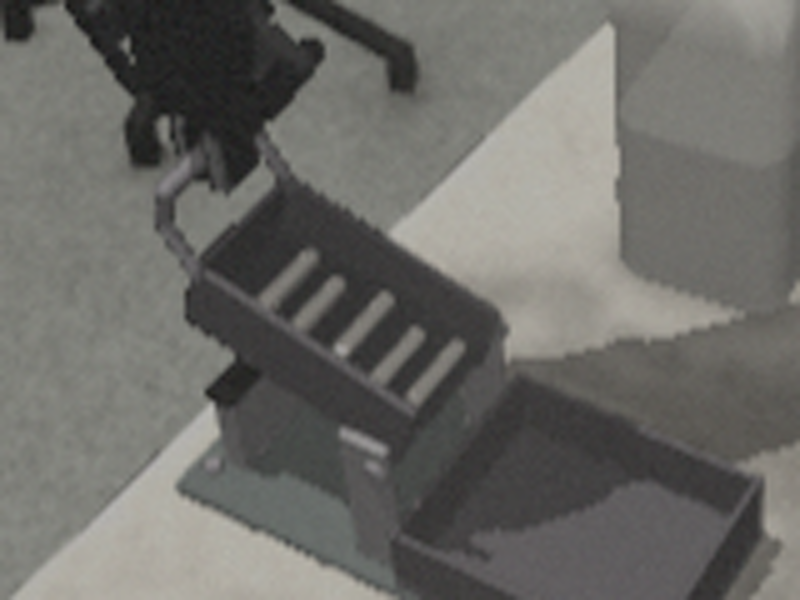

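>>> {"method": "servo_tool", "body": {
  "rows": [
    [[0,-0.1,-0.1],[0,0,0],1],
    [[0,-0.19,-0.2],[0,0,0],1],
    [[0,-0.19,-0.2],[0,0,0],1],
    [[0,-0.19,-0.2],[0,0,0],1]
  ]
}}

```text
time_s: 10.18
position: [0.5283, 0.2822, 0.1752]
tcp_rot: [3.138, -0.001, 1.614]
contact_force: [6.5, -1.9, 4.4]
finger_gap: 0.095
```

```bash
python3 look.py s10.png
```

```text
10.175 [0.5283 0.2822 0.1752] [ 6.5 -1.9  4.4] 0.09456931056597863 tilt 18.88399160018633 r 0.1562347001364562
```

View pics/s10.png

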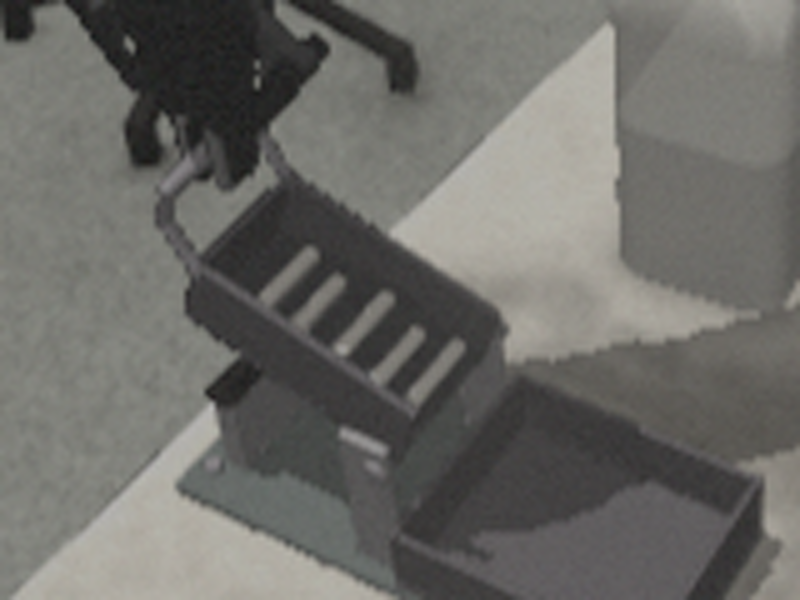

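>>> {"method": "servo_tool", "body": {
  "rows": [
    [[0,-0.1,-0.1],[0,0,0],1],
    [[0,-0.2,-0.19],[0,0,0],1],
    [[0,-0.2,-0.19],[0,0,0],1],
    [[0,-0.2,-0.19],[0,0,0],1]
  ]
}}

```text
time_s: 10.72
position: [0.5263, 0.2821, 0.1771]
tcp_rot: [3.138, -0.001, 1.614]
contact_force: [7.5, -1.5, 2.4]
finger_gap: 0.102
```

```bash
python3 look.py s11.png
```

```text
10.725 [0.5263 0.2821 0.1771] [ 7.5 -1.5  2.4] 0.10224623840696594 tilt 19.884570791423823 r 0.15623394933617787
```

View pics/s11.png

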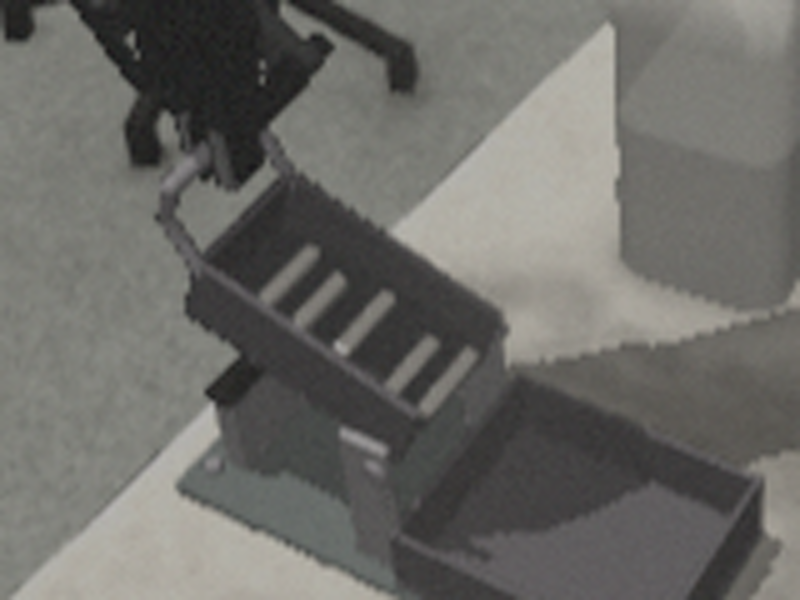

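Bars 1 and 2 have begun to slide, from crop (437,372)/(400,355) to (447,382)/(412,366). I hold here.

>>> {"method": "servo_tool", "body": {
  "rows": [
    [[0,0,0],[0,0,0],1],
    [[0,0,0],[0,0,0],1],
    [[0,0,0],[0,0,0],1],
    [[0,0,0],[0,0,0],1],
    [[0,0,0],[0,0,0],1]
  ]
}}

```text
time_s: 11.4
position: [0.5264, 0.2821, 0.1771]
tcp_rot: [3.138, -0.001, 1.614]
contact_force: [7.9, -1.1, 3.9]
finger_gap: 0.103
```

```bash
python3 look.py s12.png
```

```text
11.4 [0.5264 0.2821 0.1771] [ 7.9 -1.1  3.9] 0.10303435406490254 tilt 19.870133129158123 r 0.15626747964201276
```

View pics/s12.png

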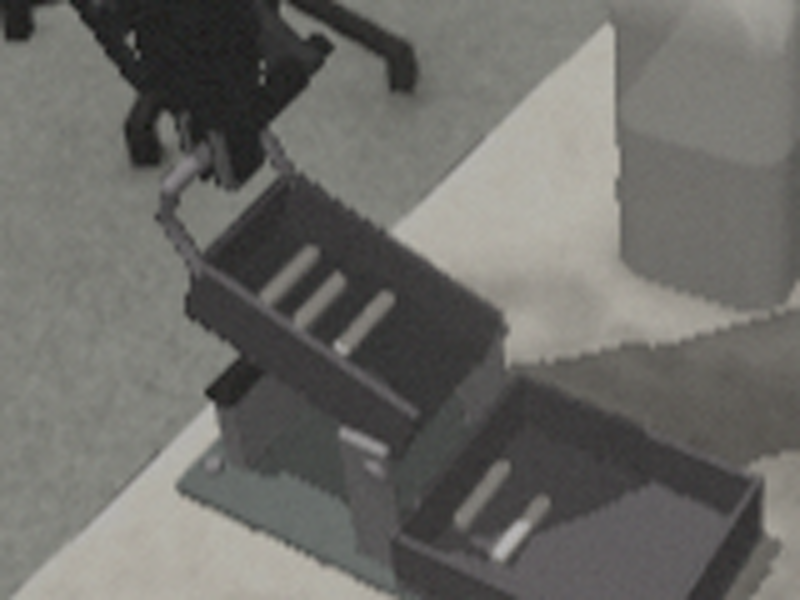

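>>> {"method": "servo_tool", "body": {
  "rows": [
    [[0,0.18,0.2],[0,0,0],1],
    [[0,0.37,0.4],[0,0,0],1],
    [[0,0.75,0.79],[0,0,0],1],
    [[0,1.1,1.2],[0,0,0],1],
    [[0,1.45,1.62],[0,0,0],1],
    [[0,1.78,2.06],[0,0,0],1],
    [[0,2.09,2.5],[0,0,0],1],
    [[0,2.38,2.96],[0,0,0],1],
    [[0,2.66,3.42],[0,0,0],1],
    [[0,2.8,3.66],[0,0,0],1],
    [[0,2.92,3.9],[0,0,0],1],
    [[0,2.99,4.02],[0,0,0],1],
    [[0,3.05,4.14],[0,0,0],1],
    [[0,3.11,4.24],[0,0,0],1],
    [[0,3.15,4.32],[0,0,0],1],
    [[0,3.17,4.38],[0,0,0],1],
    [[0,3.17,4.38],[0,0,0],1],
    [[0,3.17,4.38],[0,0,0],1]
  ]
}}

```text
time_s: 13.7
position: [0.5573, 0.2838, 0.133]
tcp_rot: [3.139, -0.001, 1.615]
contact_force: [6.0, -0.5, 2.9]
finger_gap: 0.099
```

```bash
python3 look.py s13.png
```

```text
13.7 [0.5573 0.2838 0.133 ] [ 6.  -0.5  2.9] 0.09871395677372721 tilt -0.022495068253100214 r 0.15551079366444578
```

View pics/s13.png

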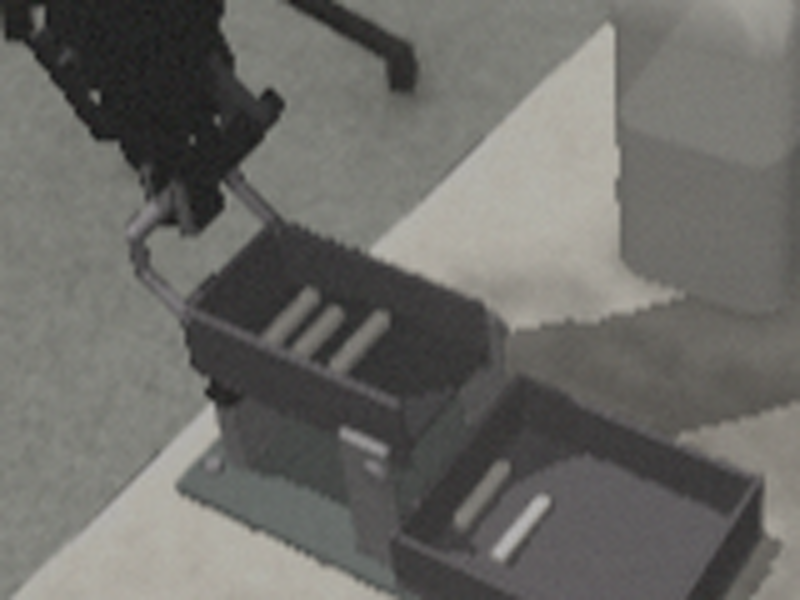

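>>> {"method": "servo_tool", "body": {
  "rows": [
    [[0,0.1,0],[0,0,0],0.6],
    [[0,0.1,0],[0,0,0],0.4],
    [[0,0.1,0],[0,0,0],0.2],
    [[0,0.1,0],[0,0,0],0],
    [[0,0.1,0],[0,0,0],-0.2],
    [[0,0.1,0],[0,0,0],-0.2],
    [[0,0.1,0],[0,0,0],-0.2]
  ]
}}

```text
time_s: 14.62
position: [0.5571, 0.2837, 0.1322]
tcp_rot: [-3.142, 0.0, 1.615]
contact_force: [0.1, -0.7, 0.0]
finger_gap: 0.594
```

>>> {"method": "servo_tool", "body": {
  "rows": [
    [[0,0,-0.5],[0,0,0],-0.2],
    [[0,0,-2],[0,0,0],-0.2],
    [[0,0,-4],[0,0,0],-0.2],
    [[0,0,-8],[0,0,0],-0.2],
    [[0,0,-13],[0,0,0],-0.2],
    [[0,0,-18],[0,0,0],-0.2],
    [[0,0,-18],[0,0,0],-0.2],
    [[0,0,-18],[0,0,0],-0.2]
  ]
}}

```text
time_s: 15.62
position: [0.5569, 0.2834, 0.313]
tcp_rot: [3.141, 0.0, 1.615]
contact_force: [-1.8, 0.0, -0.8]
finger_gap: 0.602
```

```bash
python3 look.py s14.png; python3 -c "
from h import *
p,d=imaging.get_image('top'); crop('top',p,170,140,300,140,2.6,'t14.png')
p,d=imaging.get_image('side'); cv2.imwrite('pics/s15.png',p); print(status.observe()['contact_force'],status.observe()['qvel'].round(3))"
```

```text
15.625 [0.5569 0.2834 0.313 ] [-1.8  0.  -0.8] 0.6019504847373325 tilt 34.71707873287919 r 0.2844228214122045
[ 0.18286501  0.14243958 -0.72595821] [-0.002  0.006  0.001 -0.004  0.001  0.001  0.002]
```

View pics/s14.png

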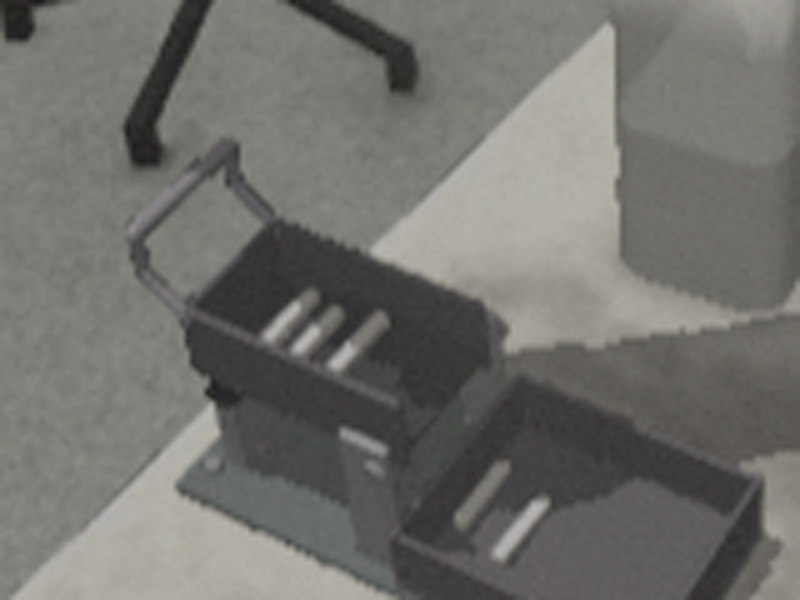

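View pics/t14.png

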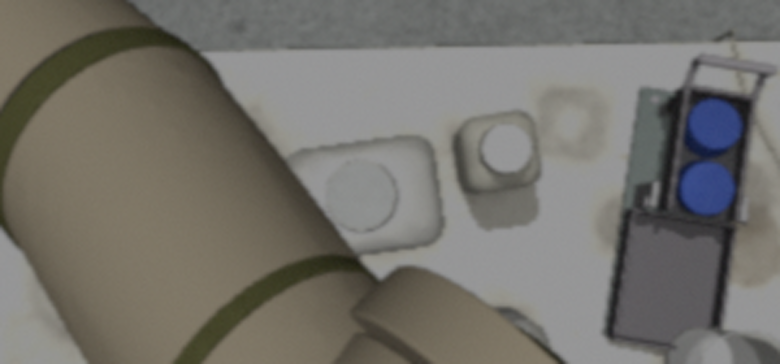

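The tray is at rest and released, with three bars left in it and two lying in the pan. The cap unit is unchanged and the gripper is clear.

```bash
python3 -c "
from station import ctrl
print(ctrl.sign_off())"
```

```text
the job is handed in; nothing more can be done
None
```

The job is done and handed in: two bars dropped into the catch pan and the other three are still in the tray.

- **Lift:** I gripped the rear handle of the stirring-bar dispenser and raised the tray, one degree at a time after 14°. Bars 1 and 2 began to slide at about 20°, and I held that angle until both had dropped.
- **Return:** I lowered the tray slowly to rest (measured tilt about 0°), opened the gripper and moved straight up.
- **Last checks:** The side picture showed three bars in the tray, two in the pan and the handle free. The top picture showed the cap dispenser still at rest with both caps in place. In that picture the arm hid the bar dispenser, so the bar count comes from the side view only.
- **Limits:** The largest force I read was under 10 N, and the robot's clock stood at about 16 s.

My first rough picks of the dispenser's position differed by about 12 mm in y between the two cameras. I had marked wall edges at the wrong height in the top view. The handle position agreed between the views and the grasp confirmed it.

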